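# Weigh a cheese, load it in its carrier and roll it into the labelling bay

## Task

Take the herb-speckled cheese block out of the display rack and set it upright on the scale, letting go so it is weighed; then take it again by its orange ends and lower it, without dropping it, fully down into the pocket of the wooden carrier. Push the carrier gently along the rollers, never lifting it off them, until it is fully home against the end stop of the labelling bay, then swing the red-knobbed lever fully shut behind it. Leave the red block, the jars and the bowl where they are.

Things in the scene. Friction and masses are not known exactly. Their poses are not given: they have to be found in the camera images.
- cheese: Cream herb-speckled cheese block with orange rind on its two ends: box 46 mm along its x, 64 along its y (orange ends face +-y), 56 tall, 0.1 to 0.25 kg. Origin: centre of its underside, z up. Starts upright in one of the rack's two bays, axes parallel to the rack's; there fingers reach only its +-x faces.
- rack: Wooden display rack, fixed: base 70 (x) by 170 (y) by 10 mm and three upright dividers (50 mm along x, 8 thick, tops 60 mm above the table) at y = -78, 0, 78 mm. Two bays, centred at y = -39 and 39 mm, hold one block each, 3 mm clear of the dividers, undersides 10 mm above the table; open towards +-x and above. Origin: centre of its underside.
- scale: Grey counter scale with a steel pan and a black display on its -x side, fixed to the table. 105 by 105 mm, the display 30 mm more; the pan does not move. Origin: centre of its underside.
- scale_pan (a point): Centre of the top of the scale's flat pan, 100 by 100 mm, 38 mm above the table; axes as the scale's.
- line: Roller line, fixed: 16 free-turning steel rollers along its y from -222 to 213 mm, tops 50 mm above the table, between aluminium rails (inner faces x = +-54 mm, tops 64 mm; 80 mm green cheeks along the bay). The carrier travels to +y. Green end stop: face at y = 225 mm, top 90 mm; behind it a white printer 115 mm high. Origin: on the table under the line's middle, z up.
- bay (a point): Where the carrier's origin lies when it is fully home against the end stop: on the line's x = 0, y = 150 mm, on the roller tops. Axes as the line's.
- carrier: Wooden tray on the rollers, 100 mm (x, across the line) by 150 (y, along it), 0.28 to 0.46 kg, 4 mm clear of each rail; rolls easily, not fixed. Floor 8 mm thick; end walls 8 mm thick centred at y = +-71 mm, tops 38 mm above its underside. The pocket for the cheese is in its middle. Origin: centre of its underside, z up, axes as the line's.
- pocket (a point): Middle of the pocket's floor, 8 mm above the carrier's underside, axes as the carrier's. Two dark cheeks, 66 mm long in y: inner faces x = +-28 mm, from 34 mm above the floor flaring to +-36 at their tops, 50 mm up; two low stops, inner faces y = +-37, 6 thick, 8 mm high. Takes the cheese long side along y, 5 mm clear all round; finger room (24 mm from stop to end wall) only at its ends.
- lever (a joint): Angle of the bay's locking lever about its vertical hinge, rad: 0 = arm along the line's -y (upstream) beside the -x rail; negative = swung outwards; grows anticlockwise seen from above; 1.57 = shut, at its stop, arm along the line's +x across the rollers, 4 mm behind the home carrier. Stays where left, about 1 N at the knob. Shuts fully only behind a carrier that is home.
- lever_hinge (a point): Point on the lever's vertical hinge axis, 120 mm above the table, at the line's x = -78, y = 65 mm.
- lever_knob (a point): Middle of the grip of the lever's upright round red knob: 16 mm diameter, from 84 to 146 mm above the table, this point at 120 mm, 105 mm from the hinge axis. The steel arm below it is 12 mm wide and spans 70 to 84 mm above the table.
- red_cheese: Plain dark red waxed block of the same size, in the other bay of the rack; stays there. Origin: centre of its underside.
- mustard: Small amber jar with brass cap, 48 mm diameter, 62 mm high, between rack and scale; leave alone. Origin: centre of its underside.
- bowl: Blue bowl, 100 mm diameter, 45 mm high, on the table; leave alone. Origin: centre of its underside.
- chutney: Green jar with white cap, 60 mm diameter, 85 mm high; leave alone. Origin: centre of its underside.
Mind the look-alikes: they are no part of the job. Leave any turquoise look-alike of the carrier alone.

How it is judged (in metres and radians):
On the way, in this order (a step that is already met when the one before it is completed fails the run):
1. the cheese stands upright on the scale's pan, let go (horizontal distance between cheese and scale_pan below 0.035 m and contact force between cheese and scale above 0.5 N and angle between cheese's own z axis and vertical below 0.12 rad and linear speed of cheese below 0.03 m/s and contact force between the fingers and cheese below 0.1 N), for 0.3 s.
2. the cheese is fully down in the carrier's pocket, let go (x of cheese in the frame of carrier between -0.007 and 0.007 m and y of cheese in the frame of carrier between -0.007 and 0.007 m and z of cheese in the frame of carrier between 0.004 and 0.012 m and angle between cheese's own z axis and vertical below 0.12 rad and contact force between the fingers and cheese below 0.1 N and linear speed of cheese below 0.03 m/s), for 0.2 s.
3. the loaded carrier is home against the end stop (x of cheese in the frame of carrier between -0.007 and 0.007 m and y of cheese in the frame of carrier between -0.007 and 0.007 m and z of cheese in the frame of carrier between 0.004 and 0.012 m and angle between cheese's own z axis and vertical below 0.12 rad and y of carrier in the frame of bay between -0.008 and 0.006 m and x of carrier in the frame of bay between -0.008 and 0.008 m and z of carrier in the frame of bay between -0.004 and 0.005 m), for 0.1 s.
4. the lever is shut behind it (all of step 3 and value of joint lever above 1.45 rad), for 0.2 s.
At the end, for the whole second after the job is handed in: The herb cheese lies fully down and upright in the carrier's pocket (within 7 mm of its middle each way, underside within 4 mm of the floor), the carrier is home on the rollers (within 8 mm of its place at the end stop), the lever is shut (over 1.45 rad of 1.57), and all is at rest and let go (all of step 4 and linear speed of each of carrier, cheese below 0.02 m/s); the robot touches nothing.
It fails at once if the carrier is lifted off the rollers (z of carrier in the frame of line above 0.07 m).
It fails at once if the carrier is shoved hard (over 0.6 m/s) (linear speed of carrier above 0.6 m/s).
It fails at once if the cheese is dropped (moves at over 0.7 m/s with no finger on it) (contact force between the fingers and cheese below 0.1 N and linear speed of cheese above 0.7 m/s).
It fails at once if the red block, a jar or the bowl is moved by more than 30 mm (distance of any of red_cheese, mustard, bowl, chutney from where it was at the start of the episode above 0.03 m).
It also fails if it takes over 72 s, if anything falls off the work surface, if the arm or the gripper's body presses on something with over 40 N, if the wrist force passes 120 N, or if a joint passes its speed limit or range.

## Robot

A 6-joint arm with a two-finger parallel gripper is mounted at the origin on the work surface. World frame = base frame: x ahead of the robot, y to its left, z up, the work surface at z = 0. Lengths are in mm, angles in rad, forces in N, time in s.
With the tool pointing down it reaches from about 350 to 975 mm from the base axis. Payload 7.1 kg.
Tool frame: the origin (TCP) lies midway between the tips of the shut fingers; the grasp point (between the pads) lies 19 mm behind it; z points along the fingers, y is the line along which they close (so a half turn about z gives the same grasp; the last joint's range is limited). The gripper opens to 88 mm and grips with 3 to 60 N. Pads are 20 mm wide; open, the fingers measure 115 mm over their backs; the gripper's body (75 mm by 178 mm) begins 61 mm behind the grasp point.
Start: joints at [1.153, 0.423, 1.63, -0, 1.089, -0.019], TCP at [242.663, 575.951, 189.175] pointing down, gripper open.
Joint ranges: [-3, 3], [-0.9, 2.11], [0.09, 2.58], [-1.31, 4.45], [0.11, 2.69], [-2.54, 2.54]. Speed limits (rad/s): [2.39, 2.39, 3.01, 3.14, 3.14, 3.14].

## Interface

Orientations are given as a rotation vector (axis times angle).
In Python, from workcell import ctrl gives the robot as it stands.
- The arm moves only by the shell command python3 -m pendant 'ROWS'. ROWS is a JSON object of lists of equal length, an entry for each row: "grip": the opening, from -1 (shut) to 1 (fully open); "linear": the shift along the tool's x, y, z in mm, a list of three; "angular": the turn, a rotation vector about the tool's x, y, z in rad, a list of three. In form: {"grip": [grip, ...], "linear": [[tx, ty, tz], ...], "angular": [[ax, ay, az], ...]}. A call has 1 to 12 rows; each row shifts and turns the commanded pose from where the row before left it, along the tool's axes as they then stand; what a row does not reach is not made up. A row lasts 1/12 s, in which the tool goes at most 41.7 mm and 7.16 degrees, less where a joint would pass 70% of its speed; a pose out of reach is approached as far as the arm can. A call with a gripper value outside its range is refused whole. The fingers move at their own pace and stop on an object; the grip force is fixed at half the most. Time passes only in rows, so rows that do not move let the fingers close. It gives the time, the measured TCP pose, the force, the opening and the grip force at its end, in the units of the state.
- ctrl.get_obs(): the state, without advancing time (a new reading comes with each control period).
- ctrl.get_image(name): name is "side" or "top" or "wrist"; returns the picture (480x640x3 uint8, red, green, blue); there is no depth.
- ctrl.camera_params(name): a dict with "vfov" (degrees; the focal length in pixels is half the picture's height over the tangent of half this angle, whatever the lens; pixels are square), "cx", "cy" (the principal point, pixels), "R" (3x3) and "t" (3): a world point X has camera coordinates R X + t; the wrist camera has in their place "T_tool_cam" (4x4, takes a point from camera to tool coordinates, whose origin is the TCP and whose axes are the flange's). Camera axes: x right, y down, z forward; pixel columns grow to the right and rows downward; lengths in mm; the calibration is good to about 2 mm. A picture is of the moment at which its call begins: read the wrist's pose just before it. camera_params takes no time and is no camera call.
- ctrl.close_job(): hands the job in; it is judged then, once.
The state is a dict: "t": time; "qpos": joint angles; "qvel": joint speeds; "joint_torque": joint torques, N m; "ee_pos": TCP position; "orientation": TCP orientation; "ft_force": force on the tool from outside, world axes, zero at the start; "moment": the same for the moment, N m; "width": finger opening in mm; "grasp_force": force on a finger pad.
Only numpy, scipy, OpenCV 4.12 (cv2) and the standard library are available. Lean on these libraries where they do the work, as an engineer would, in place of code of your own. Each camera call takes 0.05 s, during which the arm holds its last target. There are 200 camera calls.

## Working session

There is one attempt and no reset: what is moved stays moved. The work goes in short steps, Python scripts to look and compute and a shell command to move; the robot and the scene stay as the last step left them, time stands still between calls to the robot, and variables do not carry over. Pictures are saved under pics/ and viewed, at most 10 in all, crops included, and the job is handed in when it is done.

```bash
ls; mkdir -p pics
python3 - <<'E'
from workcell import ctrl
import cv2,numpy as np
o=ctrl.get_obs(); print(o['t'],o['ee_pos'],o['orientation'],o['width'])
for n in("top","side"):
    p=ctrl.camera_params(n); print(n,p)
    cv2.imwrite(f"pics/{n}0.png",ctrl.get_image(n)[:,:,::-1])
print(ctrl.camera_params("wrist"))
E
```

```text
pics
0.0 [242.42843957 575.41471399 188.42461037] [-6.22229526e-01 -3.07902690e+00  2.32387285e-03] 88.09197947780598
top {'vfov': 57.597900142238394, 'cx': 326.46581935034857, 'cy': 234.97171739446608, 'R': array([[-0.07488827, -0.99718203,  0.00444403],
       [-0.97455368,  0.07224323, -0.2121934 ],
       [ 0.2112744 , -0.02022174, -0.97721759]]), 't': array([  19.708212  ,  424.33468773, 1088.81090433])}
side {'vfov': 51.277758272869164, 'cx': 322.4768665718146, 'cy': 245.1672989262281, 'R': array([[ 0.8144982 , -0.57976376,  0.02160216],
       [-0.28141644, -0.42736882, -0.85916278],
       [ 0.50734353,  0.69370734, -0.51124619]]), 't': array([-356.64965955,  203.82766975, 1102.07000645])}
{'vfov': 69.18884884512076, 'cx': 318.668049832835, 'cy': 239.84712149392118, 'T_tool_cam': array([[-8.79601523e-04, -9.68776189e-01, -2.47935319e-01,
         6.79155070e+01],
       [ 9.99999609e-01, -8.28555795e-04, -3.10226289e-04,
         5.89800941e-01],
       [ 9.51115965e-05, -2.47935495e-01,  9.68776538e-01,
        -1.96802993e+02],
       [ 0.00000000e+00,  0.00000000e+00,  0.00000000e+00,
         1.00000000e+00]])}
```

View pics/top0.png

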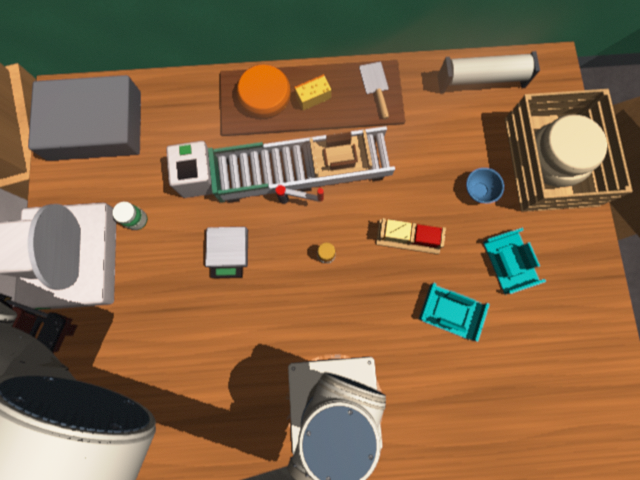

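View pics/side0.png

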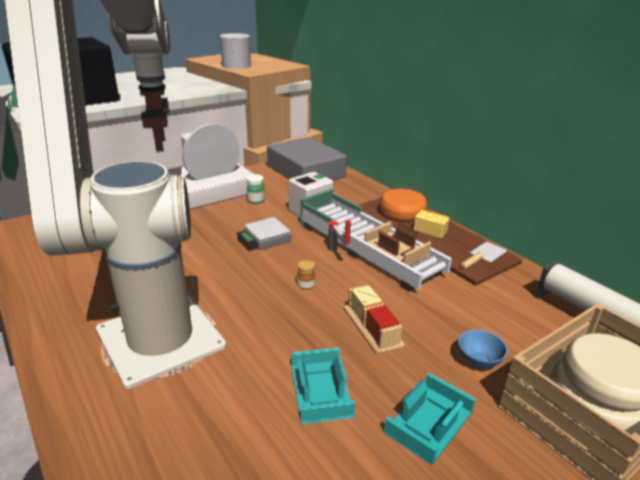

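The top view shows the rack at (411,235) with the cream block at about (397,231) and the red block at (430,235). The scale is at (226,250), the line runs from (210,172) to (392,150), and the wooden carrier is at (337,155). The two turquoise trays at (515,262) and (453,312) are decoys. Two red things, (281,190) and (321,195), could be the lever knob, so I'll enlarge them.

Run:
```python
import cv2,numpy as np
a=cv2.imread("pics/top0.png")[120:280,200:413]
cv2.imwrite("pics/c1.png",cv2.resize(a,(798,600),interpolation=cv2.INTER_CUBIC))
b=cv2.imread("pics/side0.png")[170:350,290:460]
cv2.imwrite("pics/c2.png",cv2.resize(b,(566,600),interpolation=cv2.INTER_CUBIC))
```

```text
(no output)
```

View pics/c1.png

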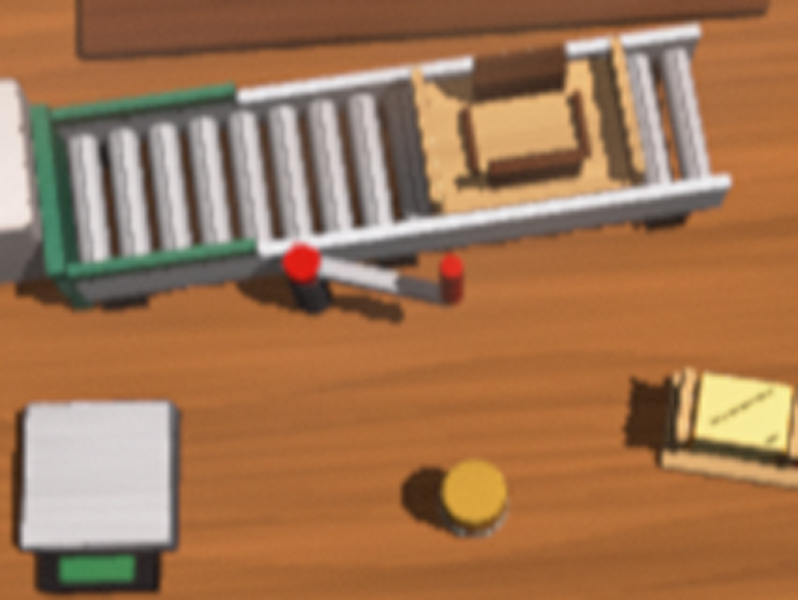

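View pics/c2.png

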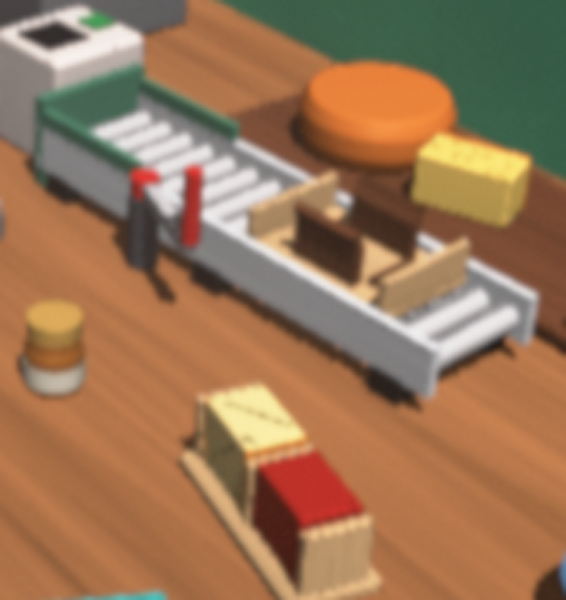

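c1 shows the lever: hinge cap at (302,262), red knob at (452,265) top to (450,297) bottom, so the arm points upstream and slightly outward. The wooden carrier, with its dark cheeks and low stops at (470,135) and (580,125), is the one meant. Of the two blocks, the cream speckled one with the orange edge at (743,415) is the herb cheese. The red one and the yellow cheese on the board are look-alikes. Next come rough positions.

```bash
cat > h.py <<'E'
from workcell import ctrl
import numpy as np, cv2
from scipy.spatial.transform import Rotation as Ro
def cam(n,obs=None):
    p=ctrl.camera_params(n); f=240/np.tan(np.radians(p['vfov']/2))
    if n=='wrist':
        T=np.eye(4);T[:3,:3]=Ro.from_rotvec(obs['orientation']).as_matrix();T[:3,3]=obs['ee_pos']
        M=np.linalg.inv(T@p['T_tool_cam']);R,t=M[:3,:3],M[:3,3]
    else: R,t=np.array(p['R']),np.array(p['t'])
    return f,p['cx'],p['cy'],R,t
def p2w(c,uv,z):
    f,cx,cy,R,t=c; d=R.T@np.array([(uv[0]-cx)/f,(uv[1]-cy)/f,1]); C=-R.T@t
    return C+d*(z-C[2])/d[2]
def w2p(c,X):
    f,cx,cy,R,t=c; q=R@np.array(X,float)+t; return q[:2]/q[2]*f+[cx,cy]
def plan(obs,X,yaw):
    "down-pointing tool, y axis (closing) at world angle yaw: shift in tool axes, turn"
    R=Ro.from_rotvec(obs['orientation']); y=np.array([np.cos(yaw),np.sin(yaw),0]);z=np.array([0,0,-1.])
    best=min((Ro.from_matrix(np.c_[np.cross(s*y,z),s*y,z]) for s in(1,-1)),key=lambda G:(R.inv()*G).magnitude())
    return R.inv().apply(np.array(X)-obs['ee_pos']),(R.inv()*best).as_rotvec()
E
python3 - <<'E'
from h import *
c=cam('top')
P=lambda u,v,z:p2w(c,(200+u*213/798,120+v*160/600),z).round(0)
for n,u,v,z in [('pan',98,475,38),('panTL',28,402,38),('panTR',175,402,38),('cheese',743,413,66),('cheeseTL',700,374,66),('cheeseTR',798,382,66),
 ('railN_up',728,184,64),('railF_up',698,33,64),('railN_gr',262,247,64),('railF_gr',237,97,64),('stopF',50,110,90),('stopN',72,268,90),
 ('hinge',302,262,120),('knobtop',452,262,146),('knobbot',450,297,84),('pstopD',470,135,66),('pstopU',580,125,66),('jar',475,490,62)]: print(n,P(u,v,z))
o=ctrl.get_obs(); print(Ro.from_rotvec(o['orientation']).as_matrix().round(3))
E
```

```text
pan [415. 250.  38.]
panTL [470. 298.  38.]
panTR [463. 195.  38.]
cheese [ 419. -196.   66.]
cheeseTL [ 449. -169.   66.]
cheeseTR [ 438. -236.   66.]
railN_up [ 585. -204.   64.]
railF_up [ 701. -195.   64.]
railN_gr [563. 126.  64.]
railF_gr [676. 139.  64.]
stopF [664. 265.  90.]
stopN [548. 253.  90.]
hinge [531.  94. 120.]
knobtop [515.  -4. 146.]
knobbot [511.  -2.  84.]
pstopD [634. -25.  66.]
pstopU [ 636. -103.   66.]
jar [380.  -9.  62.]
[[-0.922  0.388 -0.001]
 [ 0.388  0.922 -0.001]
 [ 0.    -0.001 -1.   ]]
```

Run:
```python
from h import *
o=ctrl.get_obs(); print(plan(o,(420,-196,220),-0.16))
```

```text
(array([-463.18003903, -642.05366365,  -30.64567139]), array([-1.14867452e-03,  8.72787988e-04,  1.33201945e+00]))
```

```bash
python3 -m pendant '{"grip":[1,1,1,1,1,1,1,1,1,1,1,1],"linear":[[-23.2,-32.1,-1.5],[-23.2,-32.1,-1.5],[-23.2,-32.1,-1.5],[-23.2,-32.1,-1.5],[-23.2,-32.1,-1.5],[-23.2,-32.1,-1.5],[-23.2,-32.1,-1.5],[-23.2,-32.1,-1.5],[-23.2,-32.1,-1.5],[-23.2,-32.1,-1.5],[-23.2,-32.1,-1.5],[-23.2,-32.1,-1.5]],"angular":[[0,0,0],[0,0,0],[0,0,0],[0,0,0],[0,0,0],[0,0,0],[0,0,0],[0,0,0],[0,0,0],[0,0,0],[0,0,0],[0,0,0]]}'
python3 -m pendant '{"grip":[1,1,1,1,1,1,1,1],"linear":[[-23.2,-32.1,-1.5],[-23.2,-32.1,-1.5],[-23.2,-32.1,-1.5],[-23.2,-32.1,-1.5],[-23.2,-32.1,-1.5],[-23.2,-32.1,-1.5],[-23.2,-32.1,-1.5],[-23.2,-32.1,-1.5]],"angular":[[0,0,0],[0,0,0],[0,0,0],[0,0,0],[0,0,0],[0,0,0],[0,0,0],[0,0,0]]}'
python3 -m pendant '{"grip":[1,1,1,1,1,1,1,1,1,1,1,1],"linear":[[0,0,0],[0,0,0],[0,0,0],[0,0,0],[0,0,0],[0,0,0],[0,0,0],[0,0,0],[0,0,0],[0,0,0],[0,0,0],[0,0,0]],"angular":[[0,0,0.121],[0,0,0.121],[0,0,0.121],[0,0,0.121],[0,0,0.121],[0,0,0.121],[0,0,0.121],[0,0,0.121],[0,0,0.121],[0,0,0.121],[0,0,0.121],[0,0,0]]}'
python3 - <<'E'
from h import *
o=ctrl.get_obs(); print(o['t'],o['ee_pos'],o['qpos'],plan(o,(420,-196,220),-0.16))
cv2.imwrite("pics/w1.png",ctrl.get_image('wrist')[:,:,::-1])
E
```

```text
t: 1.1
ee_pos: [349.4, 111.1, 207.3]
orientation: [0.621, 3.079, 0.0]
ft_force: [1.3, -0.1, -0.8]
width: 88.1
grasp_force: 0.0
t: 1.77
ee_pos: [420.7, -198.0, 219.1]
orientation: [-0.623, -3.079, -0.0]
ft_force: [0.5, 0.3, -0.0]
width: 87.6
grasp_force: 0.0
t: 2.77
ee_pos: [420.7, -195.7, 218.9]
orientation: [-2.395, -2.032, 0.0]
ft_force: [0.3, -0.1, -0.4]
width: 88.0
grasp_force: 0.0
2.7667 [ 420.71273008 -195.70588329  218.92187882] [-4.61064519e-01  1.44773312e-01  1.94432451e+00  1.89825401e-05
  1.05309534e+00 -2.97693840e-01] (array([-0.40592167, -0.65601308, -1.07782583]), array([-0.00056894, -0.00019287, -0.00338008]))
```

View pics/w1.png

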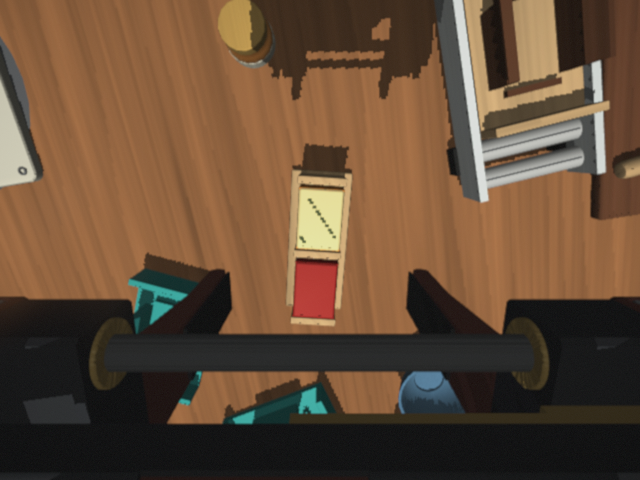

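The wrist view shows the cream speckled block with top corners near (301,187), (343,188), (338,251) and (297,250), and the red block below it. This confirms the target.

Run:
```python
from h import *
o=ctrl.get_obs(); c=cam('wrist',o)
q=np.array([p2w(c,p,66) for p in [(301,187),(343,188),(338,251),(297,250)]]); print(q.round(1)); m=q.mean(0); print(m)
v=(q[0]+q[1]-q[2]-q[3]); v2=q[1]+q[2]-q[0]-q[3];print(np.linalg.norm(v)/2,np.linalg.norm(v2)/2, np.arctan2(-v[0],v[1]),np.arctan2(v2[1],v2[0]))
# rack axis: left base edge (294,171)->(288,306) tops of dividers
d=[p2w(c,p,60) for p in[(323,176),(313,321)]]; w=d[0]-d[1]; print(np.linalg.norm(w),np.arctan2(-w[0],w[1]),(d[0]+d[1])/2)
yaw=np.arctan2(-w[0],w[1]); 
print(plan(o,(m[0],m[1],100),yaw))
```

```text
[[ 408.  -160.2   66. ]
 [ 449.3 -167.8   66. ]
 [ 435.  -231.9   66. ]
 [ 392.8 -224.1   66. ]]
[ 421.25514108 -195.99843572   66.        ]
65.63927294530137 42.43116384917892 -0.22693479259252836 -0.18200312994414672
160.79703202376527 -0.22432906044277282 [ 413.48252524 -231.78721912   60.        ]
(array([ -0.19566228,   0.62185642, 118.95900736]), array([-0.00054954, -0.00011845,  0.06764512]))
```

```bash
python3 -m pendant '{"grip":[1,1,1,1,1,1,1,-1,-1,-1,-1,-1],"linear":[[0,0.5,39],[0,0,39],[0,0,39],[0,0,39],[0,0,30],[0,0,9],[0,0,0],[0,0,0],[0,0,0],[0,0,0],[0,0,0],[0,0,0]],"angular":[[0,0,0.055],[0,0,0],[0,0,0],[0,0,0],[0,0,0],[0,0,0],[0,0,0],[0,0,0],[0,0,0],[0,0,0],[0,0,0],[0,0,0]]}'
python3 -m pendant '{"grip":[-1,-1,-1],"linear":[[0,0,0],[0,0,0],[0,0,0]],"angular":[[0,0,0],[0,0,0],[0,0,0]]}'
```

```text
t: 3.82
ee_pos: [422.3, -196.3, 25.4]
orientation: [2.444, 1.971, 0.002]
ft_force: [-0.4, 0.4, -0.1]
width: 57.7
grasp_force: 0.0
t: 4.07
ee_pos: [421.8, -196.1, 24.7]
orientation: [2.445, 1.971, 0.0]
ft_force: [-1.2, -0.0, 7.0]
width: 45.9
grasp_force: 29.9
```

```bash
python3 -m pendant '{"grip":[-1,-1,-1,-1,-1,-1,-1],"linear":[[0,0,-5],[0,0,-12],[0,0,-20],[0,0,-30],[0,0,-30],[0,0,-25],[0,0,0]],"angular":[[0,0,0],[0,0,0],[0,0,0],[0,0,0],[0,0,0],[0,0,0],[0,0,0]]}'
python3 -m pendant '{"grip":[-1,-1,-1,-1,-1,-1,-1,-1,-1,-1,-1,-1],"linear":[[15,-3.5,0],[30,-7,0],[38,-9,0],[41,-9.6,0],[41,-9.6,0],[41,-9.6,0],[41,-9.6,0],[41,-9.6,0],[41,-9.6,0],[40,-9.4,0],[35,-8,0],[30,-7,0]],"angular":[[0,0,0],[0,0,0],[0,0,0],[0,0,0],[0,0,0],[0,0,0],[0,0,0],[0,0,0],[0,0,0],[0,0,0],[0,0,0],[0,0,0]]}'
python3 -m pendant '{"grip":[-1,-1,-1,-1,-1],"linear":[[0,0,0],[0,0,0],[0,0,0],[0,0,0],[0,0,0]],"angular":[[0,0,-0.071],[0,0,-0.072],[0,0,-0.072],[0,0,-0.071],[0,0,0]]}'
python3 - <<'E'
from h import *
o=ctrl.get_obs(); print(o['t'],o['qpos'],o['width'],plan(o,(415,250,60),0.071))
E
```

```text
t: 4.65
ee_pos: [424.1, -197.2, 150.6]
orientation: [2.441, 1.967, 0.005]
ft_force: [1.9, -0.4, -0.7]
width: 45.9
grasp_force: 29.9
t: 5.65
ee_pos: [413.4, 249.3, 145.2]
orientation: [-2.444, -1.973, 0.002]
ft_force: [0.9, -0.6, -2.2]
width: 45.8
grasp_force: 29.9
t: 6.07
ee_pos: [413.6, 246.8, 145.0]
orientation: [-2.136, -2.303, 0.003]
ft_force: [-0.7, -0.9, -1.5]
width: 45.5
grasp_force: 29.9
6.0667 [ 5.13266099e-01  2.77912195e-01  1.97460536e+00 -2.20624996e-05
  8.91216087e-01  4.38376023e-01] 45.47695875654471 (array([ 3.20330128,  1.84268312, 85.01630883]), array([-0.00192947,  0.00092807,  0.00390396]))
```

```bash
python3 -m pendant '{"grip":[-1,-1,-1,-1,-1,-1,-1,-1],"linear":[[3,2,25],[0,0,30],[0,0,22],[0,0,8],[0,0,4],[0,0,2],[0,0,1],[0,0,0]],"angular":[[0,0,0],[0,0,0],[0,0,0],[0,0,0],[0,0,0],[0,0,0],[0,0,0],[0,0,0]]}'
```

```text
t: 6.73
ee_pos: [417.0, 250.6, 55.0]
orientation: [2.14, 2.299, 0.002]
ft_force: [-0.8, 1.1, -1.5]
width: 45.9
grasp_force: 29.9
```

```bash
python3 -m pendant '{"grip":[-1,-1,-1,-1],"linear":[[0,0,1],[0,0,1],[0,0,0.7],[0,0,0]],"angular":[[0,0,0],[0,0,0],[0,0,0],[0,0,0]]}'
```

```text
t: 7.07
ee_pos: [416.8, 250.6, 52.6]
orientation: [2.14, 2.3, 0.002]
ft_force: [-2.2, -0.6, 9.5]
width: 45.7
grasp_force: 30.0
```

```bash
python3 -m pendant '{"grip":[-0.2,0.2,1,1,1,1,1,1,1,1,1,1],"linear":[[0,0,0],[0,0,0],[0,0,0],[0,0,0],[0,0,0],[0,0,-10],[0,0,-25],[0,0,-35],[0,0,-35],[0,0,-35],[0,0,-10],[0,0,0]],"angular":[[0,0,0],[0,0,0],[0,0,0],[0,0,0],[0,0,0],[0,0,0],[0,0,0],[0,0,0],[0,0,0],[0,0,0],[0,0,0],[0,0,0]]}'
python3 -m pendant '{"grip":[1,1,1,1,1,1,1,1,1,1,1,1],"linear":[[0,0,0],[0,0,0],[0,0,0],[0,0,0],[0,0,0],[0,0,0],[0,0,0],[0,0,0],[0,0,0],[0,0,0],[0,0,0],[0,0,0]],"angular":[[0,0,0.121],[0,0,0.121],[0,0,0.121],[0,0,0.121],[0,0,0.121],[0,0,0.121],[0,0,0.121],[0,0,0.121],[0,0,0.121],[0,0,0.121],[0,0,0.121],[0,0,0.121]]}'
python3 -m pendant '{"grip":[1,1],"linear":[[0,0,0],[0,0,0]],"angular":[[0,0,0.121],[0,0,0]]}'
python3 - <<'E'
from h import *
o=ctrl.get_obs(); print(o['t'],o['qpos'],plan(o,(416.8,250.6,100),0.071-np.pi/2))
cv2.imwrite("pics/w2.png",ctrl.get_image('wrist')[:,:,::-1])
E
```

```text
t: 8.07
ee_pos: [418.2, 251.3, 205.1]
orientation: [2.139, 2.298, 0.01]
ft_force: [-0.3, 0.2, -0.8]
width: 87.7
grasp_force: 0.0
t: 9.07
ee_pos: [415.1, 249.5, 199.6]
orientation: [3.127, 0.29, -0.005]
ft_force: [-0.0, -0.0, 0.0]
width: 87.7
grasp_force: 0.0
t: 9.23
ee_pos: [415.2, 249.6, 199.8]
orientation: [3.138, 0.103, -0.004]
ft_force: [-0.1, 0.4, 0.0]
width: 87.8
grasp_force: 0.0
9.2333 [ 5.16721901e-01  2.03378657e-01  1.92139187e+00 -5.20653683e-06
  1.02000272e+00  2.02209256e+00] (array([ 1.99751776, -1.04771651, 99.74437395]), array([ 0.00138317,  0.0028641 , -0.0055716 ]))
```

View pics/w2.png

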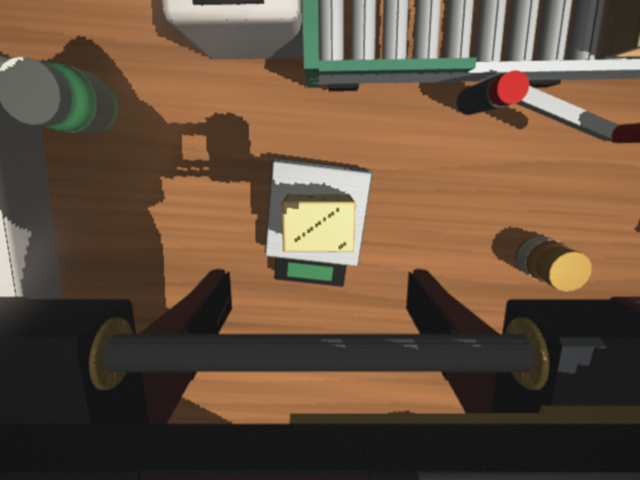

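The cheese stands upright on the pan, with top corners near (284,203), (354,201), (354,252) and (284,250). It is aligned with the tool axes.

Run:
```python
from h import *
o=ctrl.get_obs(); c=cam('wrist',o)
q=np.array([p2w(c,p,94) for p in [(284,203),(354,201),(354,252),(284,250)]]);m=q.mean(0);print(q.round(1),m)
print(plan(o,(m[0],m[1],55),0.071-np.pi/2),plan(o,(416.8,250.6,55),0.071-np.pi/2))
```

```text
[[435.7 282.2  94. ]
 [441.8 221.3  94. ]
 [395.6 216.8  94. ]
 [393.  280.2  94. ]] [416.54909883 250.11719613  94.        ]
(array([  1.66238871,  -0.53925961, 144.95718484]), array([0.00122562, 0.00256673, 0.00105565])) (array([  1.94739581,  -1.00274665, 144.95588568]), array([0.00122562, 0.00256673, 0.00105565]))
```

```bash
python3 -m pendant '{"grip":[1,1,1,1,1,1,1,-1,-1,-1,-1,-1],"linear":[[2,-0.8,25],[0,0,38],[0,0,38],[0,0,30],[0,0,12],[0,0,2],[0,0,0],[0,0,0],[0,0,0],[0,0,0],[0,0,0],[0,0,0]],"angular":[[0,0.002,0],[0,0,0],[0,0,0],[0,0,0],[0,0,0],[0,0,0],[0,0,0],[0,0,0],[0,0,0],[0,0,0],[0,0,0],[0,0,0]]}'
python3 -m pendant '{"grip":[-1,-1],"linear":[[0,0,0],[0,0,0]],"angular":[[0,0,0],[0,0,0]]}'
python3 - <<'E'
from h import *
o=ctrl.get_obs(); print(o['t'],o['ee_pos'],o['width'],plan(o,(640,-64,170),0.071-np.pi/2))
E
```

```text
t: 10.28
ee_pos: [419.1, 251.5, 57.5]
orientation: [-3.139, -0.11, -0.006]
ft_force: [-1.5, -1.7, 6.1]
width: 63.5
grasp_force: 30.0
t: 10.45
ee_pos: [419.1, 251.5, 57.5]
orientation: [-3.139, -0.11, -0.006]
ft_force: [-0.5, -1.0, 7.9]
width: 63.1
grasp_force: 30.0
10.45 [419.10050078 251.48448761  57.46830554] 63.08240744403318 (array([ 198.65990387,  330.11248279, -112.02867596]), array([-0.00065456, -0.00362651, -0.00087921]))
```

```bash
python3 -m pendant '{"grip":[-1,-1,-1,-1,-1,-1],"linear":[[0,0,-5],[0,0,-20],[0,0,-36],[0,0,-40],[0,0,-32],[0,0,0]],"angular":[[0,0.004,0],[0,0,0],[0,0,0],[0,0,0],[0,0,0],[0,0,0]]}'
python3 -m pendant '{"grip":[-1,-1,-1,-1,-1,-1,-1,-1,-1,-1,-1,-1],"linear":[[7,16,0],[13.8,32,0],[15,35,0],[15,35,0],[15,35,0],[15,35,0],[15,35,0],[15,35,0],[14,32,0],[10,22,0],[4,10,0],[0,0,0]],"angular":[[0,0,0],[0,0,0],[0,0,0],[0,0,0],[0,0,0],[0,0,0],[0,0,0],[0,0,0],[0,0,0],[0,0,0],[0,0,0],[0,0,0]]}'
python3 -m pendant '{"grip":[-1,-1,-1],"linear":[[0,0,0],[0,0,0],[0,0,0]],"angular":[[0,0,0],[0,0,0],[0,0,0]]}'
python3 - <<'E'
from h import *
o=ctrl.get_obs(); print(o['t'],o['ee_pos'],o['qpos'],o['qvel'].round(3))
np.save('o3.npy',o,allow_pickle=True)
cv2.imwrite("pics/w3.png",ctrl.get_image('wrist')[:,:,::-1])
E
```

```text
t: 10.95
ee_pos: [421.0, 253.1, 195.8]
orientation: [-3.134, -0.11, -0.025]
ft_force: [1.0, 0.2, -0.4]
width: 63.5
grasp_force: 30.0
t: 11.95
ee_pos: [578.8, -62.2, 189.6]
orientation: [-3.14, -0.106, -0.009]
ft_force: [0.4, -0.2, -1.3]
width: 63.3
grasp_force: 30.0
t: 12.2
ee_pos: [577.8, -59.0, 190.2]
orientation: [-3.139, -0.112, -0.008]
ft_force: [0.1, -0.2, -1.3]
width: 63.3
grasp_force: 30.0
12.2 [577.76867469 -59.00761946 190.16034667] [-1.23087408e-01  3.54967469e-01  1.73296109e+00  1.59857741e-03
  1.04855977e+00  1.37563490e+00] [ 0.001 -0.001 -0.003 -0.003 -0.002 -0.001]
```

View pics/w3.png

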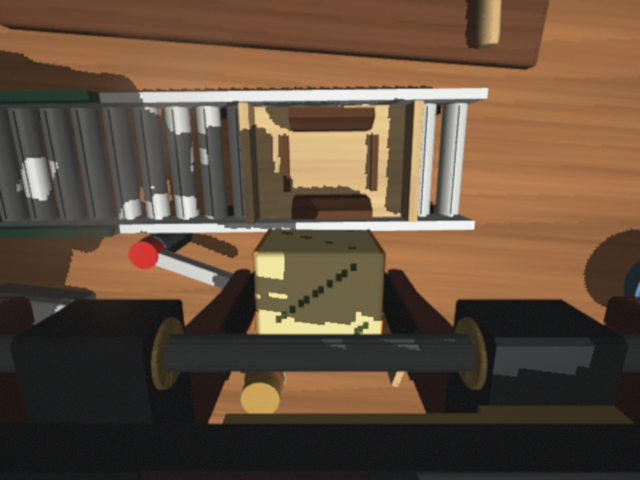

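The carrier is seen from above with end walls at u≈247 and 416, low stops at u≈284 and 375, and cheeks at v≈118 and 207. The cheese is held square. I'll enlarge this for the pocket.

Run:
```python
import cv2
a=cv2.imread("pics/w3.png")[80:236,225:433]
cv2.imwrite("pics/c3.png",cv2.resize(a,(800,600),interpolation=cv2.INTER_CUBIC))
```

```text
(no output)
```

View pics/c3.png

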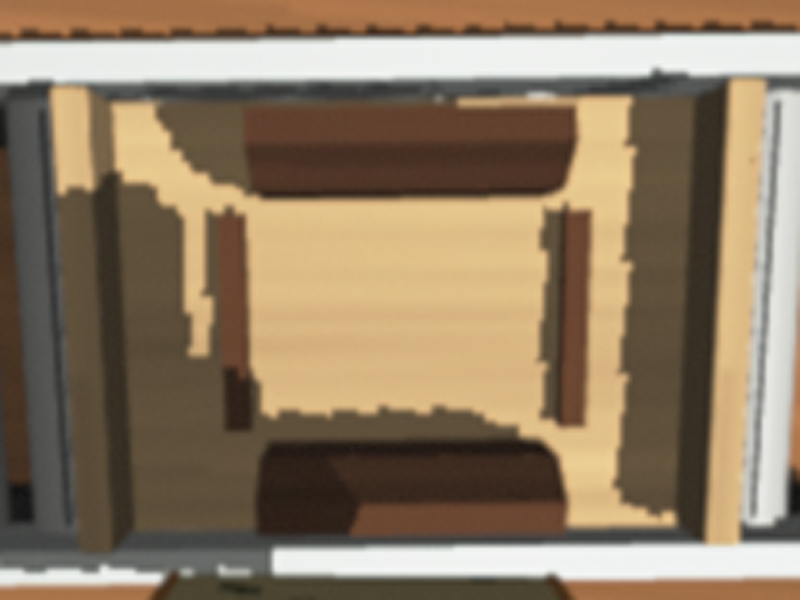

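Run:
```python
from h import *
o=np.load('o3.npy',allow_pickle=True).item(); c=cam('wrist',o)
P=lambda u,v,z:p2w(c,(225+u*.26,80+v*.26),z)
sd,su=P(235,320,66),P(575,317,66); wd,wu=P(84,318,88),P(735,313,88); cf,cn=P(410,197,58),P(410,440,58)
for a,b in((sd,su),(wd,wu)):
    d=a-b;print(a.round(1),b.round(1),((a+b)/2).round(1),np.linalg.norm(d),np.arctan2(-d[0],d[1]))
print(cf,cn,(cf+cn)/2,np.linalg.norm(cf-cn))
# rails: far inner (crop 0,88)-(800,76)?  full-picture rail ends
r=[p2w(c,p,64) for p in[(130,99),(480,94),(130,229),(470,225)]]
print(np.round(r,1)); 
for a,b in((0,1),(2,3)):
    d=r[a]-r[b];print(np.arctan2(-d[0],d[1]))
m=[(r[0]+r[2])/2,(r[1]+r[3])/2];d=m[0]-m[1];print(np.round(m,1),np.arctan2(-d[0],d[1]))
# cheese corners in hand bottom/top? stop via top cam; hinge
print('hinge',p2w(c,(144,254),120))
```

```text
[632.5 -24.9  66. ] [ 638.8 -104.3   66. ] [635.7 -64.6  66. ] 79.72391259441888 0.07902643270480583
[631.4   6.1  88. ] [ 642.4 -135.6   88. ] [636.9 -64.7  88. ] 142.1197344591752 0.07790551617254013
[663.38572652 -63.8600913   58.        ] [606.49638295 -68.38761603  58.        ] [634.94105474 -66.12385367  58.        ] 57.06922018090423
[[ 677.4  113.4   64. ]
 [ 702.8 -189.5   64. ]
 [ 561.   120.4   64. ]
 [ 587.5 -201.2   64. ]]
0.08371681242314091
0.08246232748668186
[[ 619.2  116.9   64. ]
 [ 645.2 -195.4   64. ]] 0.083070792419771
hinge [555.47672877  80.34541257 120.        ]
```

Run:
```python
from h import *
print(plan(ctrl.get_obs(),(637.9,-64.6,150),0.079-np.pi/2))
```

```text
(array([59.17202132,  9.81927101, 40.63639597]), array([-0.00021278, -0.00561821, -0.00760276]))
```

```bash
python3 -m pendant '{"grip":[-1,-1,-1,-1,-1,-1,-1],"linear":[[10,2,0],[20,3.3,8],[18,3,15],[8,1.2,12],[3,0.3,5],[0,0,0],[0,0,0]],"angular":[[0,-0.0055,-0.0075],[0,0,0],[0,0,0],[0,0,0],[0,0,0],[0,0,0],[0,0,0]]}'
python3 - <<'E'
from h import *
print(plan(ctrl.get_obs(),(637.9,-64.6,77.5),0.079-np.pi/2))
cv2.imwrite("pics/w4.png",ctrl.get_image('wrist')[:,:,::-1])
E
```

```text
t: 12.83
ee_pos: [637.4, -65.0, 150.3]
orientation: [-3.139, -0.123, 0.001]
ft_force: [0.9, 0.4, -1.2]
width: 63.2
grasp_force: 30.0
(array([ 0.55801945, -0.39222293, 72.81825162]), array([-0.00022244,  0.00062079, -0.00096207]))
```

```bash
python3 -m pendant '{"grip":[-1,-1,-1,-1,-1,-1,-1,-1,-1],"linear":[[0.5,-0.4,10],[0,0,15],[0,0,13],[0,0,10],[0,0,8],[0,0,6],[0,0,4],[0,0,0],[0,0,0]],"angular":[[0,0,0],[0,0,0],[0,0,0],[0,0,0],[0,0,0],[0,0,0],[0,0,0],[0,0,0],[0,0,0]]}'
```

```text
t: 13.63
ee_pos: [638.8, -65.3, 84.4]
orientation: [3.139, 0.121, 0.001]
ft_force: [1.0, 0.7, -0.7]
width: 63.2
grasp_force: 30.0
```

```bash
python3 - <<'E'
from h import *
print(plan(ctrl.get_obs(),(637.9,-64.6,77.5),0.079-np.pi/2))
E
python3 -m pendant '{"grip":[-1,-1,-1,-1,-1],"linear":[[0,0,2],[0,0,2],[0,0,1],[0,0,1],[0,0,0]],"angular":[[0,0,0],[0,0,0],[0,0,0],[0,0,0],[0,0,0]]}'
```

```text
(array([-0.85330607, -0.76752745,  6.91847354]), array([ 2.58046791e-05, -5.68141338e-04, -1.74036167e-03]))
t: 14.05
ee_pos: [638.6, -65.3, 78.3]
orientation: [-3.139, -0.121, -0.001]
ft_force: [0.1, 0.3, -1.2]
width: 63.4
grasp_force: 30.0
```

```bash
python3 -m pendant '{"grip":[-1,-1,-1],"linear":[[0,0,0.7],[0,0,0.6],[0,0,0]],"angular":[[0,0,0],[0,0,0],[0,0,0]]}'
```

```text
t: 14.3
ee_pos: [638.8, -65.3, 77.5]
orientation: [3.139, 0.121, 0.001]
ft_force: [-1.1, -0.8, 1.9]
width: 63.3
grasp_force: 30.0
```

```bash
python3 -m pendant '{"grip":[-1,0.65,0.8,1,1,1,1,1,1,1,1],"linear":[[0,0,0.5],[0,0,0],[0,0,0],[0,0,0],[0,0,0],[0,0,0],[0,0,-10],[0,0,-25],[0,0,-30],[0,0,-30],[0,0,0]],"angular":[[0,0,0],[0,0,0],[0,0,0],[0,0,0],[0,0,0],[0,0,0],[0,0,0],[0,0,0],[0,0,0],[0,0,0],[0,0,0]]}'
python3 - <<'E'
from h import *
o=ctrl.get_obs();np.save('o5.npy',o,allow_pickle=True)
im=ctrl.get_image('wrist')[:,:,::-1];cv2.imwrite("pics/w5.png",im)
cv2.imwrite("pics/c5.png",cv2.resize(im[140:440,120:520],(800,600),interpolation=cv2.INTER_CUBIC))
E
```

```text
t: 15.22
ee_pos: [642.6, -65.7, 178.7]
orientation: [3.138, 0.121, 0.017]
ft_force: [1.3, -0.0, 0.8]
width: 87.8
grasp_force: 0.0
```

View pics/c5.png

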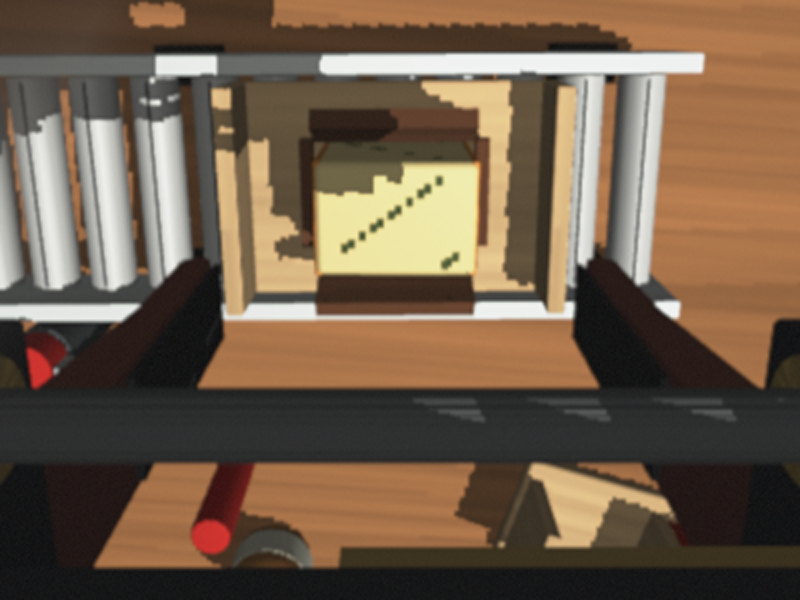

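The cheese is fully down in the pocket, with its top at crop corners (315,163), (478,163), (475,275) and (317,275), between the stops at u≈304 and 483. Next I go upstream of the carrier with shut fingers.

Run:
```python
from h import *
o=np.load('o5.npy',allow_pickle=True).item(); c=cam('wrist',o)
q=np.array([p2w(c,(120+u/2,140+v/2),114) for u,v in[(315,163),(478,163),(475,275),(317,275)]]);print(q.round(1),q.mean(0))
s=[p2w(c,(120+u/2,140+v/2),88) for u,v in[(228,200),(562,200)]];print(np.round(s,1),np.mean(s,0),np.linalg.norm(s[0]-s[1]))
print(plan(ctrl.get_obs(),(643.5,-166,66),0.079-np.pi/2))
```

```text
[[655.5 -32.5 114. ]
 [660.3 -94.7 114. ]
 [615.  -98.2 114. ]
 [610.3 -35.5 114. ]] [635.27646424 -65.21476095 114.        ]
[[ 631.6    6.4   88. ]
 [ 642.4 -135.6   88. ]] [636.95718815 -64.60218425  88.        ] 142.41110504452072
(array([ -6.43273277, 100.12222038, 110.18338187]), array([ 0.00149758, -0.00787365, -0.00168567]))
```

```bash
python3 -m pendant '{"grip":[-1,-1,-1,-1,-1,-1,-1,-1,-1,-1,-1,-1],"linear":[[-2,25,0],[-2,38,0],[-2,37,0],[0,0,0],[0,0,0],[0,0,25],[0,0,35],[0,0,30],[0,0,15],[0,0,5],[0,0,0],[0,0,0]],"angular":[[0,-0.008,-0.0015],[0,0,0],[0,0,0],[0,0,0],[0,0,0],[0,0,0],[0,0,0],[0,0,0],[0,0,0],[0,0,0],[0,0,0],[0,0,0]]}'
python3 - <<'E'
from h import *
print(plan(ctrl.get_obs(),(643.5,-166,66),0.079-np.pi/2))
E
```

```text
t: 16.27
ee_pos: [640.1, -164.9, 62.2]
orientation: [3.139, 0.125, -0.011]
ft_force: [-0.6, 0.1, -0.9]
width: 11.6
grasp_force: 0.0
(array([ 3.23459427,  1.41369672, -3.86505062]), array([6.47561576e-05, 7.08210740e-03, 5.47489542e-04]))
```

```bash
python3 -m pendant '{"grip":[-1,-1,-1,-1,-1,-1,-1,-1,-1,-1,-1,-1],"linear":[[3,0,-3],[0,-2,0],[0,-3,0],[0,-4,0],[0,-5,0],[0,-6,0],[0,-7,0],[0,-8,0],[0,-9,0],[0,-10,0],[0,-10,0],[0,-10,0]],"angular":[[0,0.007,0],[0,0,0],[0,0,0],[0,0,0],[0,0,0],[0,0,0],[0,0,0],[0,0,0],[0,0,0],[0,0,0],[0,0,0],[0,0,0]]}'
python3 -m pendant '{"grip":[-1,-1,-1,-1,-1,-1,-1,-1,-1,-1,-1,-1],"linear":[[0,-10,0],[0,-10,0],[0,-10,0],[0,-10,0],[0,-10,0],[0,-10,0],[0,-10,0],[0,-10,0],[0,-10,0],[0,-10,0],[0,-10,0],[0,-10,0]],"angular":[[0,0,0],[0,0,0],[0,0,0],[0,0,0],[0,0,0],[0,0,0],[0,0,0],[0,0,0],[0,0,0],[0,0,0],[0,0,0],[0,0,0]]}'
```

```text
t: 17.27
ee_pos: [636.9, -90.6, 64.7]
orientation: [3.139, 0.124, -0.0]
ft_force: [0.5, -1.3, 0.3]
width: 0.6
grasp_force: 0.9
t: 18.27
ee_pos: [627.2, 29.1, 64.5]
orientation: [3.139, 0.124, -0.001]
ft_force: [0.4, -2.6, 0.5]
width: 0.4
grasp_force: 0.9
```

```bash
python3 -m pendant '{"grip":[-1,-1,-1,-1,-1,-1,-1,-1,-1,-1,-1,-1],"linear":[[0,-9,0],[0,-8,0],[0,-7,0],[0,-6,0],[0,-5,0],[0,-4,0],[0,-4,0],[0,-3,0],[0,-3,0],[0,-3,0],[0,-3,0],[0,-3,0]],"angular":[[0,0,0],[0,0,0],[0,0,0],[0,0,0],[0,0,0],[0,0,0],[0,0,0],[0,0,0],[0,0,0],[0,0,0],[0,0,0],[0,0,0]]}'
python3 -m pendant '{"grip":[-1,-1,-1,-1,-1],"linear":[[0,-2,0],[0,-2,0],[0,-2,0],[0,-2,0],[0,0,0]],"angular":[[0,0,0],[0,0,0],[0,0,0],[0,0,0],[0,0,0]]}'
```

```text
t: 19.27
ee_pos: [622.8, 86.1, 64.6]
orientation: [3.139, 0.123, -0.001]
ft_force: [-0.6, 0.1, 0.8]
width: 0.4
grasp_force: 0.4
t: 19.68
ee_pos: [622.3, 94.4, 64.6]
orientation: [-3.139, -0.124, 0.0]
ft_force: [0.4, -0.3, -0.6]
width: 0.6
grasp_force: 0.0
```

```bash
python3 -m pendant '{"grip":[-1,-1,-1,-1],"linear":[[0,-1.5,0],[0,-1.5,0],[0,-1.5,0],[0,0,0]],"angular":[[0,0,0],[0,0,0],[0,0,0],[0,0,0]]}'
python3 -m pendant '{"grip":[-1,-1,-1,-1],"linear":[[0,-1.5,0],[0,-1.5,0],[0,-1.5,0],[0,0,0]],"angular":[[0,0,0],[0,0,0],[0,0,0],[0,0,0]]}'
python3 - <<'E'
from h import *
o=ctrl.get_obs();np.save('o6.npy',o,allow_pickle=True)
cv2.imwrite("pics/w6.png",ctrl.get_image('wrist')[:,:,::-1])
cv2.imwrite("pics/s6.png",ctrl.get_image('side')[:,:,::-1])
cv2.imwrite("pics/t6.png",ctrl.get_image('top')[:,:,::-1])
b=cv2.imread("pics/s6.png")[150:300,270:420]; b=cv2.resize(b,(400,400),interpolation=cv2.INTER_CUBIC)
a=cv2.imread("pics/w6.png");a=cv2.resize(a,(400,300))
a=np.vstack([a,np.zeros((100,400,3),np.uint8)])
cv2.imwrite("pics/m6.png",np.hstack([a,b]))
E
```

```text
t: 20.02
ee_pos: [621.9, 98.7, 64.6]
orientation: [-3.139, -0.124, 0.0]
ft_force: [-0.2, 0.7, 1.1]
width: 0.4
grasp_force: 0.0
t: 20.35
ee_pos: [621.5, 103.3, 64.6]
orientation: [-3.139, -0.124, 0.001]
ft_force: [-0.0, 0.2, -0.8]
width: 0.5
grasp_force: 0.0
```

View pics/m6.png

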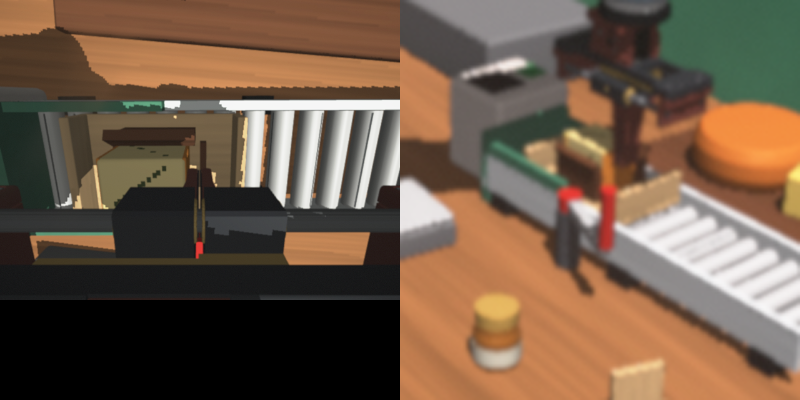

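The montage seems to show a wooden wall to the right (upstream) of the fingers, at thumb (240,150). I'll check that numerically.

Run:
```python
from h import *
o=np.load('o6.npy',allow_pickle=True).item(); c=cam('wrist',o)
P=lambda u,v,z:p2w(c,(u*1.6,v*1.6),z).round(1)
print('wallU',P(240,150,88),P(246,112,88),'wallD',P(66,160,88),P(80,115,88))
print('cheese top',P(100,150,114),P(186,150,114))
print('stopface',P(30,112,90),P(50,112,90),'green cheek end',P(163,105,80),'tip',w2p(c,o['ee_pos'])/1.6)
im=cv2.imread('pics/w6.png'); 
for v in (190,210,240,270): print(v,[tuple(map(int,im[v,u])) for u in range(0,430,10)][::1])
```

```text
wallU [646.7  72.3  88. ] [677.8  71.5  88. ] wallD [626.9 215.8  88. ] [665.2 202.   88. ]
cheese top [645.3 175.5 114. ] [650.  115.6 114. ]
stopface [664.8 239.6  90. ] [666.  224.1  90. ] green cheek end [677.6 138.1  80. ] tip [200.01918239 166.99231856]
190 [(34, 41, 29), (35, 41, 29), (36, 42, 29), (36, 43, 30), (36, 43, 31), (36, 43, 30), (36, 44, 32), (70, 72, 71), (94, 97, 96), (79, 83, 82), (65, 86, 102), (46, 60, 69), (47, 60, 69), (46, 59, 68), (62, 84, 99), (68, 92, 110), (67, 93, 110), (70, 95, 113), (69, 96, 113), (70, 95, 114), (71, 97, 115), (71, 97, 116), (71, 96, 115), (70, 96, 114), (71, 98, 115), (72, 97, 116), (73, 99, 116), (72, 98, 116), (80, 109, 131), (73, 98, 117), (72, 97, 116), (72, 98, 116), (71, 98, 116), (73, 98, 116), (72, 98, 116), (72, 97, 115), (73, 98, 117), (70, 95, 113), (51, 68, 79), (65, 90, 106), (182, 187, 186), (241, 243, 242), (223, 227, 225)]
210 [(36, 42, 29), (34, 40, 28), (36, 43, 31), (35, 42, 28), (37, 44, 32), (38, 44, 32), (39, 46, 35), (89, 91, 91), (92, 95, 95), (83, 86, 86), (67, 90, 105), (62, 82, 97), (46, 59, 67), (45, 59, 6
[... 1010 characters left out ...]
02, 209, 208), (240, 242, 242), (109, 150, 205)]
270 [(52, 64, 42), (35, 42, 31), (37, 43, 32), (37, 43, 32), (38, 45, 34), (38, 46, 35), (41, 47, 36), (40, 47, 36), (89, 93, 92), (94, 97, 96), (85, 88, 88), (68, 90, 108), (59, 79, 93), (44, 57, 66), (43, 56, 65), (114, 159, 191), (79, 114, 123), (79, 113, 123), (80, 114, 125), (79, 114, 124), (80, 115, 125), (79, 114, 125), (79, 115, 126), (80, 115, 126), (81, 116, 127), (80, 116, 126), (33, 50, 46), (80, 116, 126), (80, 116, 126), (80, 116, 127), (26, 43, 63), (41, 55, 71), (41, 54, 68), (30, 33, 49), (65, 89, 104), (64, 89, 105), (66, 90, 106), (43, 57, 65), (69, 93, 111), (154, 215, 239), (215, 219, 219), (234, 237, 237), (86, 135, 197)]
```

Run:
```python
from h import *
o=np.load('o6.npy',allow_pickle=True).item(); c=cam('wrist',o)
im=cv2.imread('pics/w6.png')
for v in (240,):
  print([ (u,*map(int,im[v,u])) for u in list(range(70,152,3))+list(range(366,412,3))+list(range(172,186,3))+list(range(294,306,3))])
yd=np.array([-.079,.997,0])
L=lambda u,v,z:(p2w(c,(u,v),z)@yd).round(1)
print('wD',L(106,240,88),L(117,240,88),'wU',L(383,240,88),L(396,240,88),'cheese',L(178,250,114),L(300,250,114),'stopbot',L(80,240,50),L(76,240,60),'TCP',o['ee_pos']@yd)
```

```text
[(70, 41, 48, 39), (73, 85, 88, 87), (76, 89, 92, 92), (79, 70, 72, 72), (82, 82, 86, 85), (85, 92, 96, 96), (88, 92, 95, 94), (91, 89, 92, 92), (94, 84, 88, 88), (97, 80, 83, 84), (100, 78, 82, 82), (103, 66, 89, 104), (106, 66, 88, 103), (109, 66, 89, 104), (112, 65, 86, 101), (115, 63, 83, 97), (118, 47, 60, 69), (121, 46, 59, 68), (124, 46, 59, 68), (127, 46, 59, 68), (130, 44, 58, 66), (133, 44, 56, 65), (136, 44, 58, 66), (139, 43, 56, 64), (142, 43, 56, 65), (145, 44, 59, 67), (148, 67, 90, 106), (151, 67, 90, 106), (366, 69, 94, 112), (369, 63, 85, 100), (372, 42, 55, 64), (375, 41, 55, 64), (378, 49, 65, 78), (381, 71, 96, 113), (384, 69, 94, 111), (387, 67, 90, 106), (390, 138, 194, 228), (393, 152, 199, 227), (396, 171, 176, 175), (399, 196, 202, 200), (402, 218, 222, 222), (405, 236, 239, 239), (408, 241, 243, 243), (411, 238, 240, 240), (172, 66, 89, 107), (175, 48, 71, 92), (178, 32, 56, 80), (181, 52, 75, 84), (184, 57, 79, 86), (294, 54, 76, 85), (297, 27, 53, 80), (300, 39, 79, 124), (303, 52, 75, 94)]
wD 164.1 158.4 wU 21.5 14.9 cheese 116.6 62.9 stopbot 204.4 199.7 TCP 53.85481982399245
```

The fingers are inside the carrier, between the cheese end and the upstream wall. The carrier's centre is about 45 mm short of home. The cheese is still centred, so I'll continue the gentle push from here.

```bash
python3 -m pendant '{"grip":[-1,-1,-1,-1,-1,-1,-1,-1,-1,-1,-1,-1],"linear":[[0,-1,0],[0,-2,0],[0,-3,0],[0,-3,0],[0,-3,0],[0,-3,0],[0,-3,0],[0,-3,0],[0,-3,0],[0,-3,0],[0,-2,0],[0,-1,0]],"angular":[[0,0,0],[0,0,0],[0,0,0],[0,0,0],[0,0,0],[0,0,0],[0,0,0],[0,0,0],[0,0,0],[0,0,0],[0,0,0],[0,0,0]]}'
cat > m.py <<'E'
from h import *
o=ctrl.get_obs(); c=cam('wrist',o); im=ctrl.get_image('wrist')[:,:,::-1].astype(int); yd=np.array([-.079,.997,0])
import sys; v=int(sys.argv[1]); L=lambda u:round(float(p2w(c,(u,v),88)@yd),1)
g=np.abs(np.diff(im[v],axis=0)).sum(1)
print(o['ee_pos'].round(1),'TCP s',round(float(o['ee_pos']@yd),1)); print([(int(u),L(u),*im[v,u+3].tolist()) for u in range(2,600) if g[u]>18 and g[u]==g[max(0,u-3):u+4].max()])
E
python3 m.py 215
```

```text
t: 21.5
ee_pos: [619.2, 133.2, 64.6]
orientation: [-3.139, -0.124, 0.0]
ft_force: [-0.8, -0.8, 0.3]
width: 0.1
grasp_force: 0.4
[619.2 133.2  64.6] TCP s 83.9
[(54, 218.4, 39, 46, 35), (97, 196.7, 66, 88, 104), (112, 189.1, 44, 58, 66), (143, 173.5, 69, 94, 111), (163, 163.3, 30, 41, 58), (164, 162.8, 32, 42, 57), (312, 88.1, 72, 98, 116), (370, 58.8, 42, 55, 64), (379, 54.2, 72, 96, 114), (391, 48.2, 152, 211, 237), (402, 42.6, 218, 222, 222), (403, 42.1, 225, 229, 229), (422, 32.5, 83, 128, 188), (427, 30.0, 39, 57, 80), (437, 24.9, 113, 117, 116), (441, 22.9, 155, 160, 159), (450, 18.3, 225, 229, 229), (468, 9.3, 38, 55, 77), (482, 2.2, 99, 103, 102), (496, -4.9, 220, 224, 223), (514, -14.0, 39, 57, 81), (534, -24.1, 145, 149, 148), (544, -29.2, 230, 234, 233), (558, -36.2, 78, 86, 97), (578, -46.3, 125, 128, 128), (589, -51.9, 213, 217, 216), (590, -52.4, 219, 223, 222)]
```

```bash
python3 -m pendant '{"grip":[-1,-1,-1,-1,-1,-1,-1],"linear":[[0,-2,0],[0,-2,0],[0,-2,0],[0,-2,0],[0,-1.5,0],[0,-1,0],[0,0,0]],"angular":[[0,0,0],[0,0,0],[0,0,0],[0,0,0],[0,0,0],[0,0,0],[0,0,0]]}'
python3 -m pendant '{"grip":[-1,-1,-1],"linear":[[0,-1.5,0],[0,-1,0],[0,0,0]],"angular":[[0,0,0],[0,0,0],[0,0,0]]}'
python3 m.py 215
```

```text
t: 22.13
ee_pos: [618.3, 143.6, 64.6]
orientation: [-3.139, -0.124, 0.001]
ft_force: [0.7, -0.3, 0.2]
width: 0.4
grasp_force: 0.0
t: 22.38
ee_pos: [618.1, 146.0, 64.6]
orientation: [-3.139, -0.124, 0.001]
ft_force: [-0.2, 0.3, 0.0]
width: 0.5
grasp_force: 0.0
[618.1 146.   64.6] TCP s 96.7
[(81, 217.5, 42, 50, 42), (97, 209.4, 67, 90, 105), (112, 201.9, 46, 59, 66), (142, 186.7, 70, 94, 111), (163, 176.1, 33, 43, 59), (312, 100.8, 72, 98, 116), (370, 71.5, 43, 56, 64), (379, 67.0, 70, 96, 114), (390, 61.4, 157, 219, 241), (397, 57.9, 52, 79, 113), (411, 50.8, 114, 117, 117), (423, 44.8, 221, 225, 224), (442, 35.2, 56, 85, 123), (457, 27.6, 110, 112, 112), (470, 21.0, 222, 226, 225), (488, 11.9, 38, 56, 78), (495, 8.4, 61, 63, 62), (503, 4.4, 104, 107, 107), (509, 1.3, 158, 163, 162), (517, -2.7, 223, 227, 226), (518, -3.2, 230, 233, 233), (535, -11.8, 38, 57, 80), (552, -20.4, 124, 127, 127), (554, -21.4, 139, 143, 143), (565, -27.0, 233, 236, 236), (579, -34.0, 55, 66, 83), (599, -44.1, 126, 130, 130)]
```

```bash
python3 -m pendant '{"grip":[-1,-1,-1,-1,-1],"linear":[[0,-1.5,0],[0,-1.5,0],[0,-1.5,0],[0,-1,0],[0,0,0]],"angular":[[0,0,0],[0,0,0],[0,0,0],[0,0,0],[0,0,0]]}'
python3 -m pendant '{"grip":[-1,-1,-1],"linear":[[0,-1,0],[0,-1,0],[0,0,0]],"angular":[[0,0,0],[0,0,0],[0,0,0]]}'
python3 -m pendant '{"grip":[-1,-1,-1],"linear":[[0,-1,0],[0,-1,0],[0,0,0]],"angular":[[0,0,0],[0,0,0],[0,0,0]]}'
python3 m.py 215 | cut -c1-200
```

```text
t: 22.85
ee_pos: [617.6, 151.6, 64.6]
orientation: [-3.139, -0.124, 0.001]
ft_force: [-0.1, -1.2, 0.8]
width: 0.7
grasp_force: 0.0
t: 23.1
ee_pos: [617.6, 152.6, 64.9]
orientation: [3.138, 0.124, -0.001]
ft_force: [-0.0, -4.9, 2.0]
width: 0.7
grasp_force: 2.3
t: 23.35
ee_pos: [617.7, 153.0, 65.5]
orientation: [3.136, 0.125, -0.0]
ft_force: [-0.7, -11.7, 8.3]
width: 0.5
grasp_force: 6.1
[617.7 153.   65.5] TCP s 103.8
[(99, 215.9, 68, 91, 105), (115, 207.8, 45, 58, 66), (144, 193.2, 70, 94, 111), (166, 182.0, 32, 41, 58), (293, 117.7, 44, 62, 93), (301, 113.6, 30, 41, 57), (314, 107.0, 72, 99, 117), (371, 78.1, 43,
```

Wall contact force shows the carrier is home. I back off and lift.

```bash
python3 -m pendant '{"grip":[-1,-1,-1,-1,-1,-1,-1,-1],"linear":[[0,3,0],[0,3,0],[0,1,0],[0,0,-8],[0,0,-20],[0,0,-35],[0,0,-35],[0,0,0]],"angular":[[0,0,0],[0,0,0],[0,0,0],[0,0,0],[0,0,0],[0,0,0],[0,0,0],[0,0,0]]}'
python3 - <<'E'
from h import *
yd=np.array([-.079,.997,0])
# home in top image: knob, hinge (red blobs), cheese
im=ctrl.get_image('top')[:,:,::-1]; c=cam('top')
cv2.imwrite('pics/t7.png',im)
hsv=cv2.cvtColor(np.ascontiguousarray(im),cv2.COLOR_BGR2HSV)
m=(((hsv[...,0]<6)|(hsv[...,0]>174))&(hsv[...,1]>190)&(hsv[...,2]>90)).astype(np.uint8)
n,l,s,ce=cv2.connectedComponentsWithStats(m)
for i in range(1,n):
  if s[i,4]>8: print(s[i],ce[i].round(1),[p2w(c,ce[i],z).round(0)[:2] for z in(95,120,146)])
o=ctrl.get_obs();np.save('o7.npy',o,allow_pickle=True);cv2.imwrite('pics/w7.png',ctrl.get_image('wrist')[:,:,::-1]);cw=cam('wrist',o)
w=cv2.imread('pics/w7.png');hs=cv2.cvtColor(w,cv2.COLOR_BGR2HSV)
def blobs(m,k):
  n,l,s,ce=cv2.connectedComponentsWithStats(m.astype(np.uint8))
  return [(s[i].tolist(),ce[i].round(1).tolist()) for i in range(1,n) if s[i,4]>k]
print('red',blobs(((hs[...,0]<6)|(hs[...,0]>174))&(hs[...,1]>190)&(hs[...,2]>90),40))
print('yel',blobs((hs[...,0]>20)&(hs[...,0]<35)&(hs[...,1]>80)&(hs[...,2]>180),200))
E
python3 m.py 215
```

```text
t: 24.07
ee_pos: [622.3, 149.7, 170.2]
orientation: [-3.137, -0.124, -0.017]
ft_force: [0.4, 0.0, 0.3]
width: 0.8
grasp_force: 0.0
[416 225  26  20 423] [428.3 234.3] [array([ 397., -263.]), array([ 392., -257.]), array([ 387., -250.])]
red [([504, 406, 20, 15, 218], [513.7, 413.3])]
yel [([496, 0, 63, 20, 670], [518.5, 6.3]), ([290, 178, 44, 32, 701], [319.0, 189.6]), ([218, 233, 84, 45, 586], [256.1, 258.5])]
[619.1 148.9 164.8] TCP s 99.5
[(6, 349.8, 87, 92, 95), (12, 345.0, 217, 225, 231), (33, 328.2, 156, 166, 173), (43, 320.2, 92, 97, 101), (53, 312.3, 73, 78, 82), (105, 270.8, 93, 100, 103), (174, 215.7, 64, 87, 102), (184, 207.8, 39, 49, 58), (196, 198.2, 143, 200, 231), (215, 183.0, 44, 66, 78), (304, 112.1, 148, 207, 234), (310, 107.3, 64, 86, 101), (322, 97.7, 148, 209, 235), (333, 88.9, 64, 87, 102), (353, 73.0, 146, 206, 233), (363, 65.0, 231, 234, 234), (369, 60.3, 217, 221, 220), (375, 55.5, 36, 55, 77), (383, 49.1, 87, 89, 88), (394, 40.3, 228, 231, 231), (401, 34.7, 216, 220, 219), (406, 30.8, 85, 133, 195), (410, 27.6, 42, 58, 78), (416, 22.8, 111, 115, 114), (426, 14.8, 230, 234, 233), (440, 3.7, 39, 56, 78), (448, -2.7, 116, 120, 119), (458, -10.7, 231, 234, 234), (469, -19.4, 38, 55, 78), (482, -29.8, 140, 144, 144), (489, -35.4, 225, 229, 228), (498, -42.5, 102, 109, 118), (512, -53.7, 121, 124, 123), (522, -61.7, 231, 235, 234), (532, -69.6, 36, 52, 69), (545, -80.0, 131, 134, 134), (553, -86.4, 224, 228, 227), (559, -91.1, 220, 223, 223), (564, -95.1, 48, 53, 57), (575, -103.9, 109, 112, 112), (584, -111.1, 211, 215, 215), (596, -120.6, 51, 53, 52)]
```

Run:
```python
from h import *
o=np.load('o7.npy',allow_pickle=True).item();cw=cam('wrist',o)
print([p2w(cw,(514,411),z).round(1) for z in (146,)], w2p(cw,(513,-3,146)))
o=ctrl.get_obs();print(plan(o,(484,6,165),-0.293),plan(o,(484,6,165),-0.293-np.pi), o['qpos'])
```

```text
[array([514.1,  -2.5, 146. ])] [514.41438034 412.33590496]
(array([-144.6640217 ,  131.54115281,   -2.09162228]), array([-1.28275950e-04, -2.57267426e-04, -1.19879043e+00])) (array([-144.6640217 ,  131.54115281,   -2.09162228]), array([-1.28275950e-04, -2.57267426e-04, -1.19879043e+00])) [2.17112091e-01 4.67274345e-01 1.62572027e+00 2.49108850e-04
 1.04843496e+00 1.70877826e+00]
```

```bash
python3 -m pendant '{"grip":[-1,-1,-1,-1,-1,-1,-1],"linear":[[-18,16.5,0],[-27,24.5,0],[-28,25.5,0],[-28,25.5,0],[-26,23.5,0],[-17.6,16,0],[0,0,0]],"angular":[[0,0,0],[0,0,0],[0,0,0],[0,0,0],[0,0,0],[0,0,0],[0,0,0]]}'
python3 -m pendant '{"grip":[-1,-1,-1,-1,-1,-1,-1,-1,-1,-1,-1,-1],"linear":[[0,0,0],[0,0,0],[0,0,0],[0,0,0],[0,0,0],[0,0,0],[0,0,0],[0,0,0],[0,0,0],[0,0,0],[0,0,0],[0,0,0]],"angular":[[0,0,-0.12],[0,0,-0.12],[0,0,-0.12],[0,0,-0.12],[0,0,-0.12],[0,0,-0.12],[0,0,-0.12],[0,0,-0.12],[0,0,-0.12],[0,0,-0.12],[0,0,0],[0,0,0]]}'
python3 -m pendant '{"grip":[-1,-1,-1,-1,-1],"linear":[[0,0,15],[0,0,25],[0,0,17],[0,0,5],[0,0,0]],"angular":[[0,0,0],[0,0,0],[0,0,0],[0,0,0],[0,0,0]]}'
cat > arc.py <<'E'
from h import *
import sys
xd=np.array([.997,.079,0]);yd=np.array([-.079,.997,0])
th,h,n,dth=map(float,sys.argv[1:5])  # lever angle goals, standoff
o=ctrl.get_obs();R=Ro.from_rotvec(o['orientation']);p=o['ee_pos']
print(o['t'],p.round(1),'r,s',(p@xd).round(1),(p@yd).round(1),'yaw-line',np.arctan2(R.as_matrix()[1,1],R.as_matrix()[0,1])-.079)
P,Rc=p.copy(),R
for i in range(int(n)):
    a=th+dth*i; rs=np.array([550,56])+105*np.array([np.sin(a),-np.cos(a)])-h*np.array([np.cos(a),np.sin(a)])
    T=rs[0]*xd+rs[1]*yd+[0,0,105]
    oo=dict(o,orientation=Rc.as_rotvec(),ee_pos=P); l,w=plan(oo,T,a+.079)
    print(round(a,2),l.round(1).tolist(),w.round(3).tolist()); P=T;Rc=Rc*Ro.from_rotvec(w)
E
python3 arc.py -0.37 16 17 0.12
```

```text
t: 24.8
ee_pos: [479.1, 3.7, 160.8]
orientation: [3.139, 0.12, -0.011]
ft_force: [0.1, 0.1, -0.6]
width: 0.8
grasp_force: 0.0
t: 25.8
ee_pos: [483.9, 6.3, 161.8]
orientation: [-2.523, -1.87, 0.003]
ft_force: [-0.3, -0.3, 0.1]
width: 0.7
grasp_force: 0.0
t: 26.22
ee_pos: [482.9, 6.0, 99.2]
orientation: [-2.521, -1.87, 0.005]
ft_force: [0.8, -0.9, 0.8]
width: 0.6
grasp_force: 0.0
26.2167 [482.9   6.   99.2] r,s 481.9 -32.2 yaw-line -0.3732739993273354
-0.37 [1.9, 15.7, -5.9] [-0.004, 0.001, -0.003]
-0.25 [-1.2, 12.7, 0.0] [0.0, 0.0, -0.12]
-0.13 [-1.2, 12.7, -0.0] [-0.0, -0.0, -0.12]
-0.01 [-1.2, 12.7, 0.0] [0.0, 0.0, -0.12]
0.11 [-1.2, 12.7, 0.0] [0.0, 0.0, -0.12]
0.23 [-1.2, 12.7, 0.0] [0.0, 0.0, -0.12]
0.35 [-1.2, 12.7, -0.0] [-0.0, -0.0, -0.12]
0.47 [-1.2, 12.7, -0.0] [-0.0, -0.0, -0.12]
0.59 [-1.2, 12.7, 0.0] [0.0, 0.0, -0.12]
0.71 [-1.2, 12.7, 0.0] [0.0, 0.0, -0.12]
0.83 [-1.2, 12.7, -0.0] [-0.0, -0.0, -0.12]
0.95 [-1.2, 12.7, 0.0] [0.0, 0.0, -0.12]
1.07 [-1.2, 12.7, -0.0] [-0.0, -0.0, -0.12]
1.19 [-1.2, 12.7, 0.0] [0.0, 0.0, -0.12]
1.31 [-1.2, 12.7, 0.0] [0.0, 0.0, -0.12]
1.43 [-1.2, 12.7, 0.0] [0.0, -0.0, -0.12]
1.55 [-1.2, 12.7, 0.0] [0.0, -0.0, -0.12]
```

```bash
python3 -m pendant '{"grip":[-1,-1,-1,-1,-1,-1,-1,-1,-1,-1],"linear":[[1.9,8,-5],[0,7.7,0],[-1.2,12.7,0],[-1.2,12.7,0],[-1.2,12.7,0],[-1.2,12.7,0],[-1.2,12.7,0],[-1.2,12.7,0],[-1.2,12.7,0],[0,0,0]],"angular":[[-0.004,0,0],[0,0,0],[0,0,-0.12],[0,0,-0.12],[0,0,-0.12],[0,0,-0.12],[0,0,-0.12],[0,0,-0.12],[0,0,-0.12],[0,0,0]]}'
python3 arc.py 0.59 16 9 0.12
python3 - <<'E'
from h import *
xd=np.array([.997,.079,0]);yd=np.array([-.079,.997,0])
im=ctrl.get_image('side')[:,:,::-1]; cv2.imwrite('pics/s8.png',im); c=cam('side')
hs=cv2.cvtColor(np.ascontiguousarray(im),cv2.COLOR_BGR2HSV);m=(((hs[...,0]<6)|(hs[...,0]>174))&(hs[...,1]>190)&(hs[...,2]>60)).astype(np.uint8)
n,l,s,ce=cv2.connectedComponentsWithStats(m);print([(s[i].tolist(),p2w(c,ce[i],120)@xd,p2w(c,ce[i],120)@yd) for i in range(1,n) if s[i,4]>10])
E
```

```text
t: 27.05
ee_pos: [590.3, 1.0, 107.7]
orientation: [1.529, 2.736, 0.005]
ft_force: [-0.2, -0.1, 0.2]
width: 0.4
grasp_force: 0.0
27.05 [590.3   1.  107.7] r,s 588.6 -45.6 yaw-line 0.47277233797641843
0.59 [1.8, 8.4, 2.8] [0.006, 0.006, -0.117]
0.71 [-1.2, 12.7, 0.0] [0.0, 0.0, -0.12]
0.83 [-1.2, 12.7, -0.0] [-0.0, -0.0, -0.12]
0.95 [-1.2, 12.7, 0.0] [0.0, 0.0, -0.12]
1.07 [-1.2, 12.7, 0.0] [0.0, 0.0, -0.12]
1.19 [-1.2, 12.7, -0.0] [-0.0, -0.0, -0.12]
1.31 [-1.2, 12.7, -0.0] [-0.0, -0.0, -0.12]
1.43 [-1.2, 12.7, -0.0] [-0.0, 0.0, -0.12]
1.55 [-1.2, 12.7, -0.0] [-0.0, -0.0, -0.12]
[([331, 221, 5, 8, 28], np.float64(497.69380075899494), np.float64(-1.0044790555433123)), ([369, 306, 29, 21, 352], np.float64(322.66489400840555), np.float64(-352.63381715168066))]
```

The knob has left its first place at (348,228), so the lever is moving. I continue.

```bash
python3 -m pendant '{"grip":[-1,-1,-1,-1,-1,-1,-1,-1,-1],"linear":[[1.8,8,2],[-1.2,12.7,0],[-1.2,12.7,0],[-1.2,12.7,0],[-1.2,12.7,0],[-1.2,12.7,0],[-1.2,12.7,0],[-1,6,0],[0,0,0]],"angular":[[0,0,-0.12],[0,0,-0.12],[0,0,-0.12],[0,0,-0.12],[0,0,-0.12],[0,0,-0.12],[0,0,-0.12],[0,0,-0.12],[0,0,0]]}'
python3 arc.py 1.55 12 1 0.12
python3 - <<'E'
from h import *
o=ctrl.get_obs();cw=cam('wrist',o);w=ctrl.get_image('wrist')[:,:,::-1];cv2.imwrite('pics/w9.png',w)
hs=cv2.cvtColor(np.ascontiguousarray(w),cv2.COLOR_BGR2HSV);m=(((hs[...,0]<6)|(hs[...,0]>174))&(hs[...,1]>170)&(hs[...,2]>60)).astype(np.uint8)
xd=np.array([.997,.079,0]);yd=np.array([-.079,.997,0])
n,l,s,ce=cv2.connectedComponentsWithStats(m);print([(s[i].tolist(),(p2w(cw,ce[i],140)@xd).round(1),(p2w(cw,ce[i],140)@yd).round(1)) for i in range(1,n) if s[i,4]>30])
E
```

```text
t: 27.85
ee_pos: [643.0, 70.5, 104.9]
orientation: [0.097, 3.135, -0.001]
ft_force: [0.5, -0.3, -0.6]
width: 0.4
grasp_force: 0.0
27.85 [643.   70.5 104.9] r,s 646.6 19.5 yaw-line 1.430231367225297
1.55 [-5.0, 23.3, -0.1] [-0.001, 0.005, -0.12]
[([333, 66, 45, 48, 1742], np.float64(556.7), np.float64(48.7)), ([344, 288, 25, 11, 189], np.float64(650.8), np.float64(38.4))]
```

```bash
python3 -m pendant '{"grip":[-1,-1,-1,-1,-1,-1,-1],"linear":[[-1,4,0],[-1,4,0],[-1,3,0],[0,3,0],[0,2,0],[0,2,0],[0,0,0]],"angular":[[0,0,-0.06],[0,0,-0.06],[0,0,0],[0,0,0],[0,0,0],[0,0,0],[0,0,0]]}'
python3 -m pendant '{"grip":[-1,-1,-1,-1],"linear":[[0,2,0],[0,2,0],[0,1,0],[0,0,0]],"angular":[[0,0,0],[0,0,0],[0,0,0],[0,0,0]]}'
python3 arc.py 1.57 12 1 0.12
```

```text
t: 28.48
ee_pos: [645.2, 87.8, 104.2]
orientation: [-0.087, 3.137, -0.002]
ft_force: [0.1, -0.2, 1.1]
width: 0.7
grasp_force: 0.0
t: 28.82
ee_pos: [645.1, 89.2, 104.2]
orientation: [-0.089, 3.137, -0.01]
ft_force: [0.5, -15.4, 1.8]
width: 0.4
grasp_force: 7.5
28.8167 [645.1  89.2 104.2] r,s 650.2 38.0 yaw-line 1.5487669790322933
1.57 [-4.8, 6.1, -0.9] [-0.006, 0.003, -0.021]
```

```bash
python3 -m pendant '{"grip":[-1,-1,-1,-1,-1,-1,-1,-1,-1,-1,-1,-1],"linear":[[0,-5,0],[0,-15,0],[0,-25,0],[0,-25,-15],[0,-15,-30],[0,0,-35],[0,0,-30],[0,0,0],[0,0,0],[0,0,0],[0,0,0],[0,0,0]],"angular":[[0,0,0],[0,0,0],[0,0,0],[0,0,0],[0,0,0],[0,0,0],[0,0,0],[0,0,0],[0,0,0],[0,0,0],[0,0,0],[0,0,0]]}'
python3 - <<'E'
from h import *
o=ctrl.get_obs();cw=cam('wrist',o);w=ctrl.get_image('wrist')[:,:,::-1];cv2.imwrite('pics/w10.png',w);print(o['t'],o['ee_pos'])
s8=ctrl.get_image('side')[:,:,::-1];cv2.imwrite('pics/s10.png',s8)
xd=np.array([.997,.079,0]);yd=np.array([-.079,.997,0])
def rep(im,c,f,z,k):
  hs=cv2.cvtColor(np.ascontiguousarray(im),cv2.COLOR_BGR2HSV);n,l,s,ce=cv2.connectedComponentsWithStats(f(hs).astype(np.uint8))
  for i in range(1,n):
    if s[i,4]>k: P=p2w(c,ce[i],z);print(s[i].tolist(),ce[i].round(),'r',(P@xd).round(1),'s',(P@yd).round(1))
red=lambda h:((h[...,0]<6)|(h[...,0]>174))&(h[...,1]>170)&(h[...,2]>60)
yel=lambda h:(h[...,0]>20)&(h[...,0]<35)&(h[...,1]>60)&(h[...,2]>60)
rep(w,cw,red,146,30);print();rep(w,cw,yel,114,200);print()
rep(s8,cam('side'),red,120,10)
W=lambda r,s,z:r*xd+s*yd+[0,0,z]
print('exp side knob',w2p(cam('side'),W(655,56,120)),'wrist',w2p(cw,W(655,56,146)),'cheese corners',[w2p(cw,W(628+a,141+b,114)).round() for a in(-23,23) for b in(-32,32)])
E
```

```text
t: 29.82
ee_pos: [648.4, 8.0, 212.5]
orientation: [-0.09, 3.14, -0.002]
ft_force: [-0.7, 0.5, -0.4]
width: 0.5
grasp_force: 0.0
29.8167 [648.35876907   7.95297614 212.4550675 ]
[410, 98, 33, 31, 796] [426. 113.] r 555.1 s 36.4
[415, 224, 38, 32, 630] [434. 239.] r 648.2 s 47.5

[489, 173, 90, 60, 3979] [537. 202.] r 625.8 s 144.0

[359, 193, 5, 20, 83] [361. 203.] r 647.6 s 48.1
[330, 221, 7, 8, 47] [333. 225.] r 496.2 s -2.6
[367, 306, 32, 33, 535] [380. 319.] r 313.4 s -354.6
exp side knob [361.20410657 200.93181678] wrist [444.60476314 247.39365694] cheese corners [array([499., 178.]), array([576., 176.]), array([493., 232.]), array([567., 230.])]
```

Run:
```python
from h import *
from scipy.optimize import least_squares
xd=np.array([.997,.079,0]);yd=np.array([-.079,.997,0])
o=ctrl.get_obs();cw=cam('wrist',o);cs=cam('side')
def hull(c,r,s):
  P=np.array([w2p(c,(r+8*np.cos(a))*xd+(s+8*np.sin(a))*yd+[0,0,z]) for z in(84,146) for a in np.linspace(0,6.28,24)]);return np.r_[P.min(0),P.max(0)]
bw=np.array([415,224,453,256.]);bs=np.array([359,193,364,213.])
print(hull(cw,655,56),hull(cs,655,56))
f=least_squares(lambda x:hull(cw,*x)-bw,[655,56]);print('wrist',f.x,f.fun)
g=least_squares(lambda x:(hull(cs,*x)-bs)[[0,1,2]],[655,56]);print('side',g.x,g.fun)
# walls of the carrier, printed as s
w=cv2.imread('pics/w10.png').astype(int)
for v in(190,):
  gd=np.abs(np.diff(w[v],axis=0)).sum(1);print([(u,round(float(p2w(cw,(u,v),88)@yd),1),*w[v,u+3].tolist()) for u in range(380,630) if gd[u]>18 and gd[u]==gd[u-3:u+4].max()])
for v in(270,):
  gd=np.abs(np.diff(w[v],axis=0)).sum(1);print([(u,round(float(p2w(cw,(u,v),88)@yd),1),*w[v,u+3].tolist()) for u in range(380,630) if gd[u]>18 and gd[u]==gd[u-3:u+4].max()])
# cylindrical check against the initial wrist view w7
```

```text
[413.59093747 221.28250562 454.71359545 256.51719793] [357.7212134  191.54848396 364.5558984  213.31041589]
wrist [655.8787207   55.79290474] [-1.66694404 -1.80767118  1.36587473  1.58402833]
side [649.04732619  48.33111141] [-0.95131662 -0.02634604  0.9308578 ]
[(382, 16.2, 207, 214, 212), (396, 29.1, 32, 46, 65), (403, 35.5, 165, 171, 170), (412, 43.8, 99, 101, 101), (416, 47.5, 192, 198, 197), (429, 59.4, 62, 87, 105), (435, 65.0, 118, 166, 201), (443, 72.3, 49, 67, 80), (447, 76.0, 118, 166, 201), (458, 86.1, 37, 52, 78), (467, 94.4, 117, 165, 199), (474, 100.8, 33, 74, 117), (501, 125.6, 139, 211, 228), (510, 133.9, 91, 139, 146), (514, 137.6, 148, 218, 230), (524, 146.7, 104, 153, 168), (566, 185.3, 62, 88, 97), (577, 195.4, 33, 42, 49), (590, 207.4, 50, 68, 80), (599, 215.6, 39, 49, 32)]
[(385, 20.9, 35, 49, 68), (420, 55.0, 67, 104, 153), (426, 60.9, 33, 47, 64)]
```

The knob is at the shut position (655.9, 55.8 in line coordinates). The carrier spans 65 to 215.6 along the line, which is home, and the cheese is centred. I hand it in.

```bash
python3 -c "
from workcell import ctrl
print(ctrl.get_obs()['t'],ctrl.close_job())"
```

```text
the job is handed in; nothing more can be done
29.9167 None
```

I handed the job in at 29.9 s: the cheese was weighed and lowered into the carrier pocket, the carrier is home and the lever shut by my measurements, but the final push was from inside the carrier (between its upstream wall and the cheese) rather than from behind, I don't know how the fingers got there, and no verdict came back.

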